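# Seat the blue keyed lid of the air-line filter housing

## Task

Close the filter housing that has the blue lid: its lid is only sitting up on its two keys. Turn the lid on the rim, without lifting it off, until the keys drop into the two notches, seat it flush and let go. Leave the orange lid just as it is.

Things in the scene. Friction and masses are not known exactly. Their poses are not given: they have to be found in the camera images.
- blue_lid: Loose blue lid, 160 g: disc 92 wide, 6 thick; bar grip on top 70 mm long (lid x), 16 thick (y), top 48 mm above the disc's underside; keys 14 mm wide, 10 deep at the +x and -x edges (to 54 mm from the axis); tapered spigot below, 72 mm wide, 16 deep, loose in the mouth. Origin: centre of disc underside, 85 mm above the bench at the start (keys on rim), 75 when seated. Same after a half turn.
- blue_housing: Grey round pot under it, fixed to bench; outer 100, inner 80 mm wide, rim 75 mm up; foot 124 mm wide; low brass barbs at +y and -y. Rim notches at +x and -x, 12 mm deep, 29 (inside) to 36 mm wide, a white ledge below each (to 58 mm from the axis). Origin: axis at bench level; x through both notches, to be in line with the lid's x, either way; the lid starts 28 to 72 deg counter-clockwise of it.
- orange_lid: The lid of the other, otherwise identical housing: same shape and frame, but orange, also sitting up on its keys, and to be left alone. Its housing is coaxial with it, at least 160 mm from the blue one.
- orange_lid_key (a point): The middle of one key of the orange lid, 50 mm from its axis along the lid's +x, level with its origin.

How it is judged:
At the end, for the whole second after the job is handed in: The blue lid lies flush on its housing's rim (within 2.5 mm, level within about 3 degrees, centred within 10 mm), both keys down in the notches (lid and housing x axes within 15 degrees, either way round), released and at rest (angle between the x axis of blue_lid and the x axis of blue_housing, either way round below 0.26 rad and z of blue_lid in the frame of blue_housing between 0.07 and 0.0775 m and horizontal distance between blue_lid and blue_housing below 0.01 m and angle between blue_lid's own z axis and vertical below 0.05 rad and linear speed of blue_lid below 0.02 m/s); the robot touches nothing.
It fails at once if the blue lid was lifted off (more than 25 mm above where it stood on its keys) (z of blue_lid in the frame of blue_housing above 0.11 m).
It fails at once if the orange lid was moved by more than 8 mm or turned by more than about 15 degrees (distance of orange_lid from where it was at the start of the episode above 0.008 m or distance of orange_lid_key from where it was at the start of the episode above 0.013 m).
It also fails if it takes over 32 s, if anything falls off the work surface, if the arm or the gripper's body presses on something with over 40 N, if the wrist force passes 120 N, or if a joint passes its speed limit or range.

## Robot

A 7-joint arm with a two-finger parallel gripper is mounted at the origin on the work surface; the furniture and walls round the work are solid. World frame = base frame: x ahead of the robot, y to its left, z up, the work surface at z = 0. Lengths are in m, angles in rad, forces in N, time in s.
With the tool pointing down it reaches from about 0.425 to 0.925 m from the base axis. Payload 6.8 kg.
Tool frame: the origin (TCP) lies at the very end of the fingers, on their centre line; the grasp point (between the pads) lies 19 mm behind it; y points along the fingers, z is the direction in which the jaws open and shut, and the axes are right-handed (so a half turn about y gives the same grasp; the last joint's range is limited). The gripper opens to 85 mm and grips with 20 to 120 N. Pads are 22 mm wide; open, the fingers measure 114 mm over their backs; the gripper's body (76 mm by 85 mm) begins 54 mm behind the grasp point. The pads swing forward as they close: fully open they stand 13 mm farther back than shut.
Start: joints at [-1.358, 0.477, 0.022, 1.555, -0.011, 1.109, -0.083], TCP at [0.213, 0.641, 0.231] pointing down, gripper open.
Joint ranges: [-2.96, 2.96], [-0.34, 2.1], [-1.41, 1.46], [0.24, 2.44], [-1.37, 4.51], [0.17, 1.92], [-2.96, 2.96]. Speed limits (rad/s): [2.39, 2.39, 3.14, 3.14, 3.14, 3.14, 3.14].

## Interface

Orientations are given as a unit quaternion [w, x, y, z].
In Python, from station import * gives the robot as it stands.
- The arm moves only by the shell command python3 -m jog 'ROWS' [OPENING] [FORCE]. ROWS is JSON, a list of rows, each a list of 2 entries, a list of its own where there are three numbers: the shift along the tool's x, y, z in mm, then the turn about the tool's y in rad. A call has 1 to 20 rows; each row is the pose to reach, as a shift and turn from the pose commanded when the call began, along the tool's axes at that moment; what a row does not reach only later rows make up. A row lasts 1/12 s, in which the tool goes at most 41.7 mm and 7.16 degrees, less where a joint would pass 70% of its speed; a pose out of reach is approached as far as the arm can. A call with a gripper value outside its range is refused whole. OPENING is the finger opening in mm, from 0 to 85.4, set as the call begins (- or left out, the last holds). The fingers move at their own pace and stop on an object; FORCE is the grip in N (left out, the last holds). Time passes only in rows, so rows that repeat a pose let the fingers close. It gives the time, the measured TCP pose, the force and the opening at its end, in the units of the state.
- get_obs(): the state, without advancing time (a new reading comes with each control period).
- read_camera(name): name is "scene" or "top" or "wrist"; returns a dict with "img" (400x640x3 uint8, red, green, blue), "depth" (400x640 float32, m along the optical axis (not along the pixel's ray), 0 where there is no reading), "fx", "fy", "cx", "cy" (pixels), "rvec" (rotation vector, rad) and "tvec" (3), from world to camera coordinates, as OpenCV has them. Camera axes: x right, y down, z forward; pixel columns grow to the right and rows downward; lengths in m; the calibration is good to about 2 mm. The wrist camera is an equidistant fisheye: a pixel r from the principal point sees the ray r / f radians off the axis. A picture is of the moment at which its call begins.
- hand_in(): hands the job in, once; it reports no verdict.
The state is a dict: "t": time; "q": joint angles; "joint_vel": joint speeds; "joint_torque": joint torques, N m; "eef_pos": TCP position; "tool_rot": TCP orientation; "contact_force": force on the tool from outside, world axes, zero at the start; "torque": the same for the moment, N m; "gripper_width": opening from 0.0 (shut) to 1.0 (fully open).
Only numpy, scipy, OpenCV 4.12 (cv2) and the standard library are available. Lean on these libraries where they do the work, as an engineer would, in place of code of your own. Each camera call takes 0.05 s, during which the arm holds its last target.

## Working session

There is one attempt and no reset: what is moved stays moved. The work goes in short steps, Python scripts to look and compute and a shell command to move; the robot and the scene stay as the last step left them, time stands still between calls to the robot, and variables do not carry over. Pictures are saved under pics/ and viewed, and the job is handed in when it is done.

```bash
mkdir -p pics; ls; python3 - <<'E'
from station import *
import cv2,json
o=get_obs();print(o)
for n in("scene","top","wrist"):
    c=read_camera(n);cv2.imwrite(f"pics/{n}0.png",c["img"][:,:,::-1]);print(n,c["fx"],c["cx"],c["cy"],c["rvec"],c["tvec"])
E
```

```text
pics
{'t': 0.0, 'q': array([-1.35809717,  0.47777602,  0.02238322,  1.55643881, -0.01151217,
        1.10929328, -0.08309042]), 'joint_vel': array([-0.0003083 ,  0.00124043, -0.00037275,  0.00028679,  0.00025065,
        0.00123733,  0.00150705]), 'joint_torque': array([ 1.28365540e-03, -5.96434271e+01,  1.60813518e+00, -2.81192458e+01,
        1.24344896e-02,  9.02071421e-03, -2.46746197e-05]), 'eef_pos': array([0.21269661, 0.64000023, 0.23034804]), 'tool_rot': array([-0.69739943,  0.69865865, -0.1129897 ,  0.11288693]), 'contact_force': array([-1.21786548,  0.27552557,  0.10510425]), 'torque': array([-0.01409695,  0.04708269,  0.00334868]), 'gripper_width': 0.9978523376125856}
scene 401.9010986261927 323.25881210424444 205.6343732753338 [ 0.84922509 -2.65036479  0.91410234] [0.4032598  0.31742219 0.67948537]
top 477.9901701234969 317.83863299042457 201.1374756908655 [ 2.16484228 -2.17241516  0.17486441] [-0.06427383  0.5121906   0.86765155]
wrist 309.70691628693146 321.39252451066034 202.21534430113448 [-2.3629357  -1.70426695 -0.22766083] [-0.67401495 -0.03477821  0.37887378]
```

View pics/scene0.png

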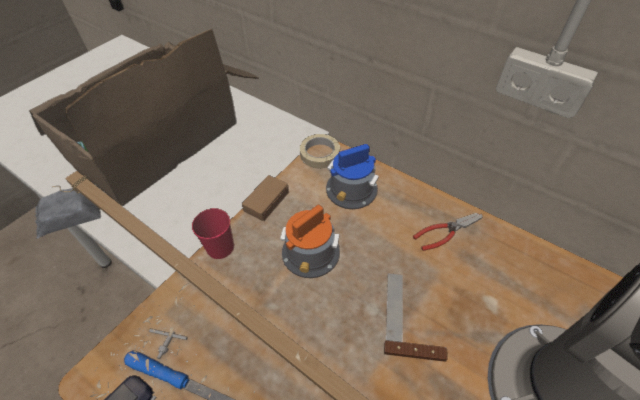

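View pics/top0.png

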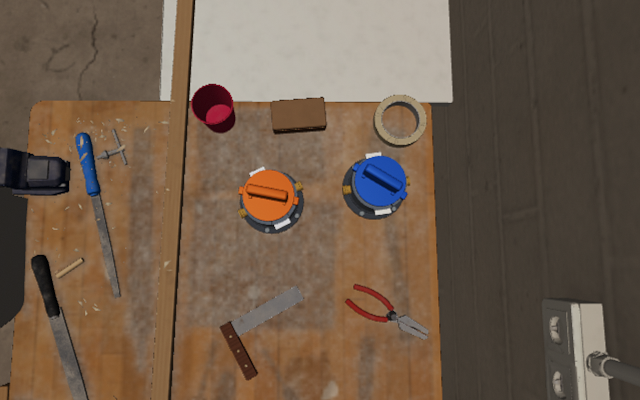

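View pics/wrist0.png

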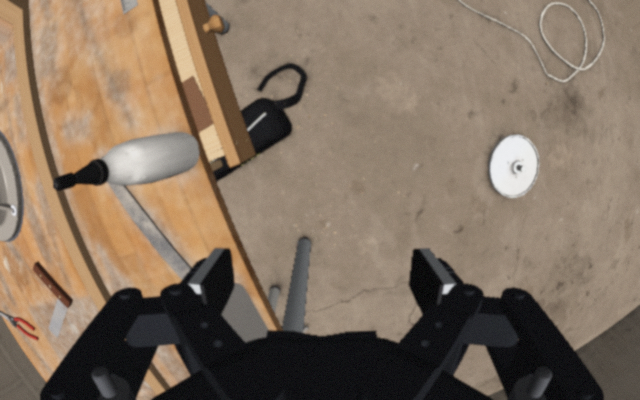

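The scene and top views show both pots. In the top view the blue lid is at about (379,183), with its white ledges at (373,156) and (383,211). The orange lid is at about (268,196). Next I measure them.

```bash
cat > h.py <<'E'
from station import *
import cv2,numpy as np
def world(c):
    v,u=np.mgrid[0:400,0:640].astype(float);d=c["depth"].astype(float)
    P=np.stack([(u-c["cx"])/c["fx"]*d,(v-c["cy"])/c["fy"]*d,d],-1)
    R=cv2.Rodrigues(np.array(c["rvec"],float))[0]
    W=(P-np.array(c["tvec"]))@R; W[d<=0]=np.nan
    return W
def ax(p):
    q=p[:,:2]-p[:,:2].mean(0);return np.linalg.svd(q,full_matrices=False)[2][0]
def lid(c,color="blue",show=True):
    W=world(c);h=cv2.cvtColor(c["img"],cv2.COLOR_RGB2HSV)
    H,S,V=[h[...,i].astype(int) for i in range(3)]
    m=((H>100)&(H<130)&(S>150)&(V>60)) if color=="blue" else ((H<14)&(S>190)&(V>120))
    z=W[...,2]; ok=m&np.isfinite(z)
    # restrict
    ok&=(z>0.06)&(z<0.16)&(W[...,0]<0.95)&(W[...,0]>.3)
    n,l,s,_=cv2.connectedComponentsWithStats(ok.astype(np.uint8)); k=1+np.argmax(s[1:,4]); ok=l==k
    p=W[ok]; zt=np.percentile(p[:,2],98)
    top=p[p[:,2]>zt-.006]; disc=p[(p[:,2]<zt-.03)]
    cc,r=cv2.minEnclosingCircle(disc[:,:2].astype(np.float32))
    a=ax(top);t=top[:,:2]; 
    mid=lambda d:(np.percentile(t@d,2)+np.percentile(t@d,98))/2
    b=np.array([-a[1],a[0]]);gc=a*mid(a)+b*mid(b)
    L=np.ptp(t@a),np.ptp(t@b)
    print(color,"n",len(p),"ztop",zt.round(4),"zdisc",np.median(disc[:,2]).round(4),"disc ctr",np.round(cc,4),"r",round(r,4),"grip ctr",gc.round(4),"LxW",np.round(L,3),"ang",np.degrees(np.arctan2(a[1],a[0])).round(1)%180)
    return np.array(cc),gc,W,S,V
def ledges(c,ctr):
    W=world(c);h=cv2.cvtColor(c["img"],cv2.COLOR_RGB2HSV);S,V=h[...,1],h[...,2]
    d=np.hypot(W[...,0]-ctr[0],W[...,1]-ctr[1])
    m=(S<40)&(V>170)&(d>.035)&(d<.075)&(W[...,2]>.03)&(W[...,2]<.1)
    n,l,s,ce=cv2.connectedComponentsWithStats(m.astype(np.uint8))
    out=[]
    for k in range(1,n):
        if s[k,4]>15:
            p=W[l==k];print(" ledge n",s[k,4],"px",ce[k].round(),"mean",p.mean(0).round(4));out.append(p.mean(0))
    if len(out)==2:
        e=out[0]-out[1];print(" axis",np.degrees(np.arctan2(e[1],e[0])).round(1)%180,"mid",((out[0]+out[1])/2).round(4),"sep",np.linalg.norm(e).round(4))
E
python3 - <<'E'
from h import *
for n in("top","scene"):
    c=read_camera(n);print(n)
    for col in("blue","orange"):
        cc,gc,*_=lid(c,col);ledges(c,gc)
    if n=="top": cv2.imwrite("pics/topz.png",cv2.resize(c["img"][110:260,200:440,::-1],None,fx=3,fy=3,interpolation=cv2.INTER_CUBIC))
E
```

```text
top
blue n 1938 ztop 0.1348 zdisc 0.0916 disc ctr [ 0.5417 -0.1751] r 0.0534 grip ctr [ 0.5413 -0.1747] LxW [0.069 0.016] ang 59.099999999999994
 ledge n 56 px [373. 155.] mean [ 0.595  -0.1673  0.0634]
 ledge n 66 px [383. 211.] mean [ 0.4891 -0.1833  0.0636]
 axis 8.6 mid [ 0.5421 -0.1753  0.0635] sep 0.1071
orange n 1962 ztop 0.1349 zdisc 0.0915 disc ctr [0.5169 0.0235] r 0.0534 grip ctr [0.5161 0.0243] LxW [0.068 0.015] ang 79.2
 ledge n 43 px [257. 171.] mean [0.5647 0.0469 0.0632]
 ledge n 69 px [282. 224.] mean [4.671e-01 3.000e-04 6.380e-02]
 axis 25.6 mid [0.5159 0.0236 0.0635] sep 0.1082
scene
blue n 779 ztop 0.1332 zdisc 0.0903 disc ctr [ 0.5393 -0.1735] r 0.053 grip ctr [ 0.5395 -0.1729] LxW [0.067 0.015] ang 57.6
 ledge n 19 px [330. 165.] mean [ 0.5933 -0.1634  0.0621]
 ledge n 36 px [374. 179.] mean [ 0.4879 -0.1821  0.0626]
 axis 10.1 mid [ 0.5406 -0.1727  0.0623] sep 0.1071
orange n 2 ztop 0.0925 zdisc nan disc ctr [0. 0.] r 0.0 grip ctr [0.4811 0.0228] LxW [0.002 0.   ] ang 59.3
  return _methods._mean(a, axis=axis, dtype=dtype,
  ret = ret.dtype.type(ret / rcount)
```

View pics/topz.png

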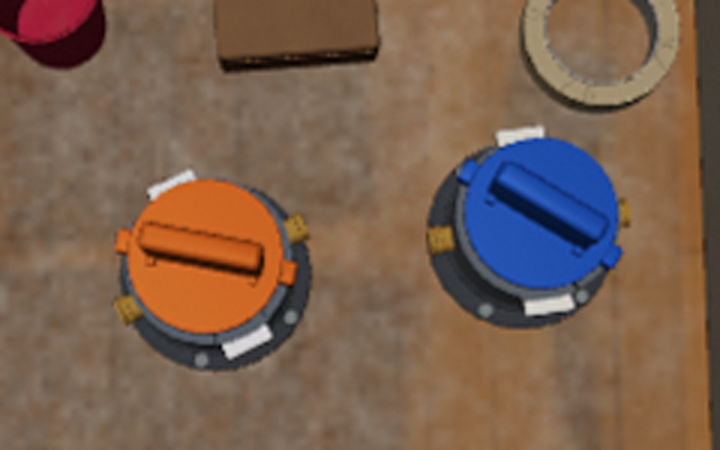

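```bash
cat >> h.py <<'E'
from scipy.spatial.transform import Rotation as Ro
def tool():
    o=get_obs();w,x,y,z=o["tool_rot"];R=Ro.from_quat([x,y,z,w]).as_matrix();return o,R
def togo(p,ang):
    o,R=tool();s=R.T@(np.array(p)-o["eef_pos"])*1000
    ja=np.degrees(np.arctan2(R[1,2],R[0,2]))
    d=(ang-ja+90)%180-90
    print("t",o["t"],"tcp",o["eef_pos"].round(4),"jaw deg",ja.round(2),"tooly",R[:,1].round(3),"q7",o["q"][6].round(3),"F",o["contact_force"].round(1),"gw",o["gripper_width"].round(3))
    print("shift tool mm",s.round(1),"turn about world z deg",d.round(2),"about tool y rad",-np.radians(d).round(3))
E
python3 - <<'E'
from h import *
print(tool()[1].round(3));togo([.541,-.1745,.23],148.7)
E
```

```text
[[ 0.949 -0.     0.315]
 [-0.315 -0.001  0.949]
 [ 0.    -1.    -0.001]]Traceback (most recent call last):
  File "<stdin>", line 2, in <module>
  File "h.py", line 46, in togo
    print("t",o["t"],"tcp",o["eef_pos"].round(4),"jaw deg",ja.round(2),"tooly",R[:,1].round(3),"q7",o["q"][6].round(3),"F",o["contact_force"].round(1),"gw",o["gripper_width"].round(3))
                                                                                                                                                            ^^^^^^^^^^^^^^^^^^^^^^^^
AttributeError: 'float' object has no attribute 'round'
```

```bash
sed -i 's/o\["gripper_width"\].round(3)/round(o["gripper_width"],3)/' h.py
python3 -m jog '[[[40,-10,-21],0.1],[[80,-20,-42],0.2],[[119,-20,-64],0.3],[[158,-20,-85],0.4],[[197,-20,-106],0.5],[[236,-20,-127],0.6],[[275,-20,-148],0.7],[[315,-20,-170],0.8],[[355,-20,-195],0.9],[[390,-20,-220],1.0],[[420,-20,-250],1.1],[[445,-20,-285],1.2],[[465,-20,-320],1.3],[[480,-20,-357],1.4],[[495,-20,-395],1.5],[[510,-20,-433],1.6],[[523,-20,-472],1.7],[[535,-20,-510],1.796],[[547,-20,-550],1.796],[[555,-20,-590],1.796]]' 45 40
python3 - <<'E'
from h import *
togo([.541,-.1745,.17],148.7)
E
```

```text
t: 1.92
eef_pos: [0.5555, -0.0708, 0.2515]
tool_rot: [-0.347, 0.347, -0.616, 0.616]
contact_force: [1.0, 0.3, -0.1]
gripper_width: 0.528
t 1.9167 tcp [ 0.5555 -0.0708  0.2515] jaw deg -31.28 tooly [ 0.001 -0.    -1.   ] q7 -0.318 F [ 1.   0.3 -0.1] gw 0.528
shift tool mm [96.2 81.4 41.4] turn about world z deg -0.02 about tool y rad 0.0
```

```bash

python3 -m jog '[[[35,10,15],0],[[70,20,30],0],[[96,40,41],0],[[96,75,41],0],[[96,82,41],0],[[96,82,41],0]]'
python3 - <<'E'
from h import *
togo([.541,-.1745,.099],148.7)
c=read_camera("wrist");cv2.imwrite("pics/w1.png",c["img"][:,:,::-1])
c=read_camera("top");cv2.imwrite("pics/t1.png",cv2.resize(c["img"][100:300,240:480,::-1],None,fx=3,fy=3))
E
```

```text
t: 2.42
eef_pos: [0.539, -0.1714, 0.1671]
tool_rot: [0.345, -0.348, 0.618, -0.615]
contact_force: [0.5, 0.4, 0.5]
gripper_width: 0.534
t 2.4167 tcp [ 0.539  -0.1714  0.1671] jaw deg -31.29 tooly [-0.005  0.001 -1.   ] q7 -0.046 F [0.5 0.4 0.5] gw 0.534
shift tool mm [ 1.5 68.1  3.6] turn about world z deg -0.01 about tool y rad 0.0
```

View pics/w1.png

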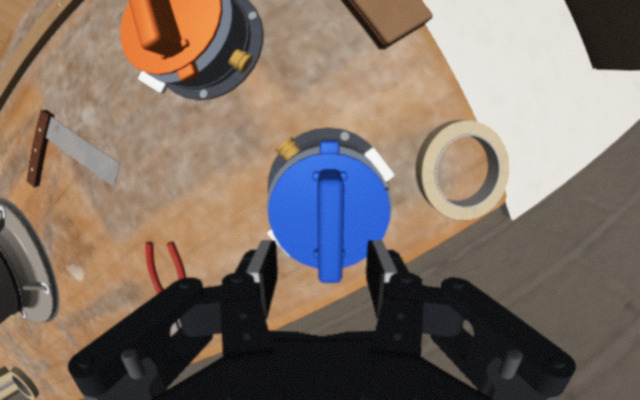

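View pics/t1.png

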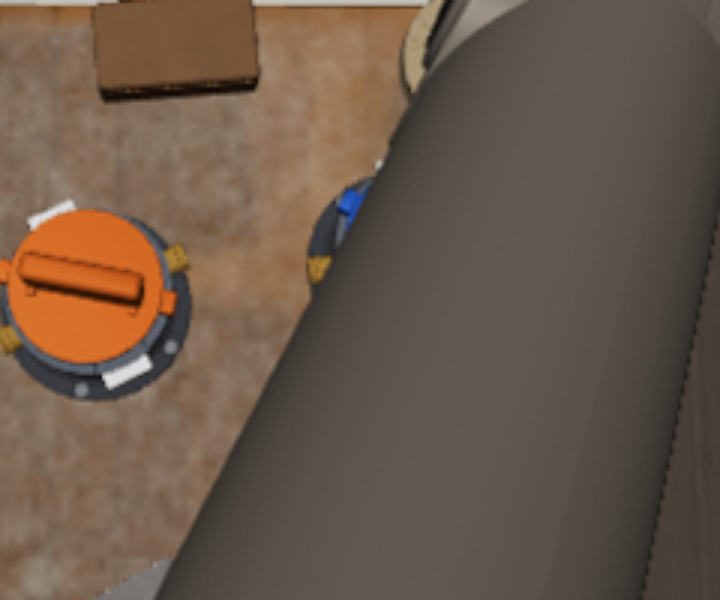

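The wrist view shows the bar, centred at about x 330, between the pads (274 and 367). That offset fits the 3.6 mm the tool still had to go. I descend now.

```bash

python3 -m jog '[[[0,10,0],0],[[0,40,0],0],[[0,60,0],0],[[0,70,0],0],[[0,70,0],0],[[0,70,0],0]]'
python3 - <<'E'
from h import *
togo([.541,-.1745,.099],148.7)
c=read_camera("wrist");cv2.imwrite("pics/w2.png",c["img"][:,:,::-1])
E
```

```text
t: 3.02
eef_pos: [0.5413, -0.1721, 0.0999]
tool_rot: [-0.347, 0.347, -0.616, 0.616]
contact_force: [1.4, -0.0, 0.8]
gripper_width: 0.529
t 3.0167 tcp [ 0.5413 -0.1721  0.0999] jaw deg -31.24 tooly [ 0.001 -0.    -1.   ] q7 0.02 F [ 1.4 -0.   0.8] gw 0.529
shift tool mm [2.2 0.9 1. ] turn about world z deg -0.06 about tool y rad 0.001
```

View pics/w2.png

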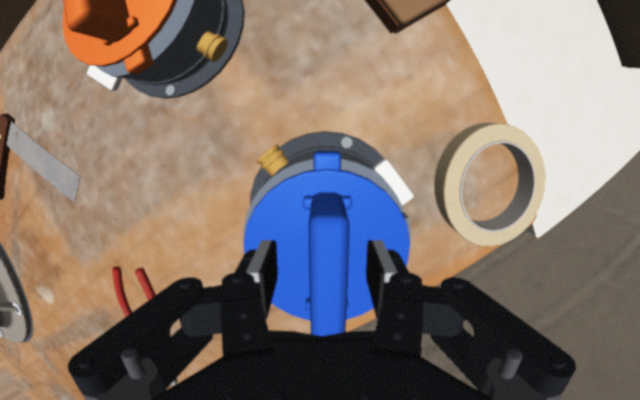

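```bash

python3 -m jog '[[[2,1,2],0],[[2,1,2],0]]' 
python3 -m jog '[[[0,0,0],0],[[0,0,0],0],[[0,0,0],0],[[0,0,0],0],[[0,0,0],0],[[0,0,0],0]]' 0 40
python3 - <<'E'
from h import *
togo([.541,-.1745,.099],148.7)
c=read_camera("wrist");cv2.imwrite("pics/w3.png",c["img"][:,:,::-1])
E
```

```text
t: 3.23
eef_pos: [0.5423, -0.1758, 0.0995]
tool_rot: [-0.347, 0.346, -0.616, 0.617]
contact_force: [0.3, 0.5, -0.3]
gripper_width: 0.524
t: 3.73
eef_pos: [0.5417, -0.1752, 0.0988]
tool_rot: [-0.347, 0.346, -0.616, 0.616]
contact_force: [-1.4, 0.3, 6.3]
gripper_width: 0.179
t 3.7333 tcp [ 0.5417 -0.1752  0.0988] jaw deg -31.29 tooly [ 0.001  0.    -1.   ] q7 0.026 F [-1.4  0.3  6.3] gw 0.179
shift tool mm [-0.2 -0.2 -0.9] turn about world z deg -0.01 about tool y rad 0.0
```

View pics/w3.png

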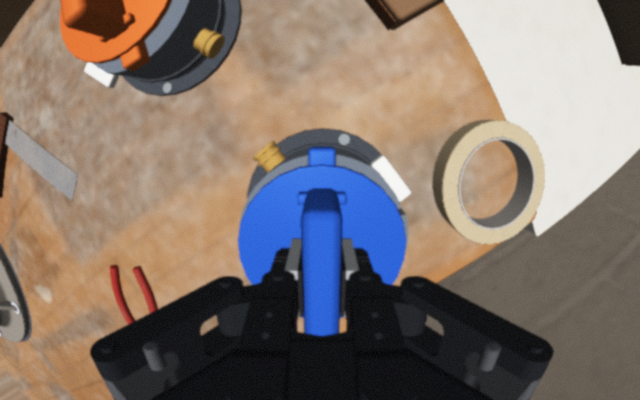

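The bar is gripped at about 15 mm, so I turn it now.

```bash

python3 -m jog '[[[0,0,0],0.04],[[0,0,0],0.11],[[0,0,0],0.18],[[0,0,0],0.25],[[0,0,0],0.32],[[0,0,0],0.39],[[0,0,0],0.46],[[0,0,0],0.53],[[0,0,0],0.60],[[0,0,0],0.67],[[0,0,0],0.74],[[0,0,0],0.80],[[0,0,0],0.85],[[0,0,0],0.865],[[0,0,0],0.865],[[0,0,0],0.865]]' 
python3 - <<'E'
from h import *
togo([.541,-.1745,.089],99)
c=read_camera("wrist");cv2.imwrite("pics/w4.png",c["img"][:,:,::-1])
c=read_camera("scene");cv2.imwrite("pics/s4.png",cv2.resize(c["img"][110:260,240:440,::-1],None,fx=4,fy=4))
E
```

```text
t: 5.12
eef_pos: [0.5411, -0.1749, 0.098]
tool_rot: [0.057, -0.057, 0.705, -0.705]
contact_force: [0.5, -0.2, -2.4]
gripper_width: 0.183
t 5.1167 tcp [ 0.5411 -0.1749  0.098 ] jaw deg -80.76 tooly [-0.001  0.    -1.   ] q7 -0.667 F [ 0.5 -0.2 -2.4] gw 0.183
shift tool mm [ 0.1  9.  -0.4] turn about world z deg -0.24 about tool y rad 0.004
```

View pics/w4.png

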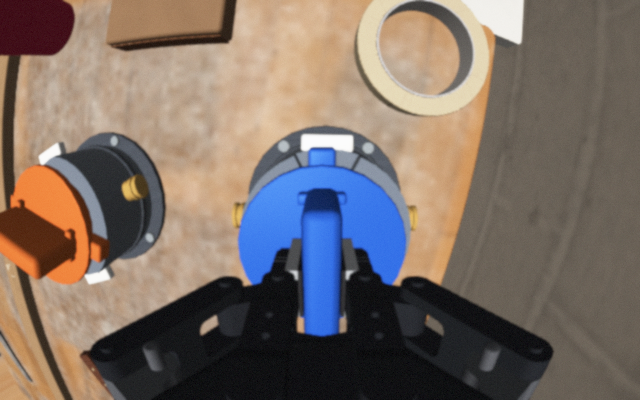

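View pics/s4.png

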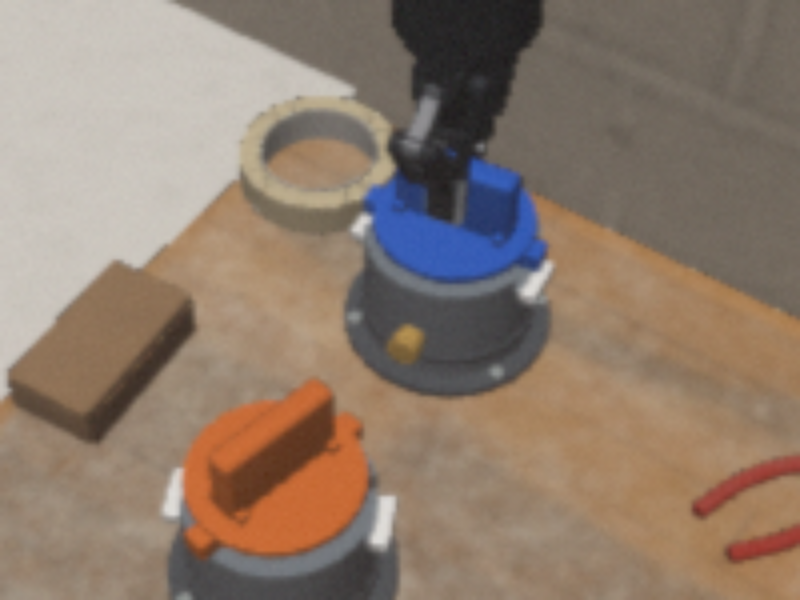

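In the wrist view the key at (322,157) sits within the notch (edges about 296 and 347), with the ledge behind it. The scene view shows the same thing. I lower it.

```bash

python3 -m jog '[[[0,3,0],0],[[0,6,0],0],[[0,9,0],0],[[0,10,0],0],[[0,10,0],0],[[0,10,0],0]]' 
python3 - <<'E'
from h import *
togo([.541,-.1745,.089],99)
c=read_camera("wrist");cv2.imwrite("pics/w5.png",c["img"][:,:,::-1])
c=read_camera("scene");cv2.imwrite("pics/s5.png",cv2.resize(c["img"][110:260,240:440,::-1],None,fx=4,fy=4))
try: lid(c)
except Exception as e: print(e)
E
```

```text
t: 5.72
eef_pos: [0.5414, -0.1751, 0.0888]
tool_rot: [0.056, -0.056, 0.705, -0.705]
contact_force: [-2.3, 1.0, 6.3]
gripper_width: 0.181
t 5.7167 tcp [ 0.5414 -0.1751  0.0888] jaw deg -80.85 tooly [ 0.     0.001 -1.   ] q7 -0.656 F [-2.3  1.   6.3] gw 0.181
shift tool mm [ 0.2 -0.2 -0.7] turn about world z deg -0.15 about tool y rad 0.003
blue n 728 ztop 0.1228 zdisc 0.0805 disc ctr [ 0.5374 -0.1683] r 0.0534 grip ctr [ 0.5171 -0.1744] LxW [0.027 0.016] ang 10.699999999999989
```

View pics/w5.png

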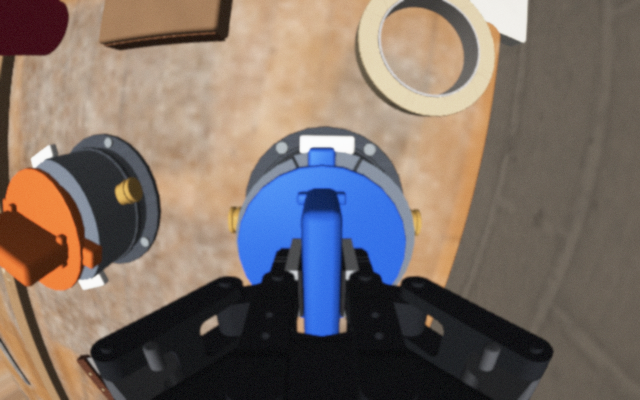

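View pics/s5.png

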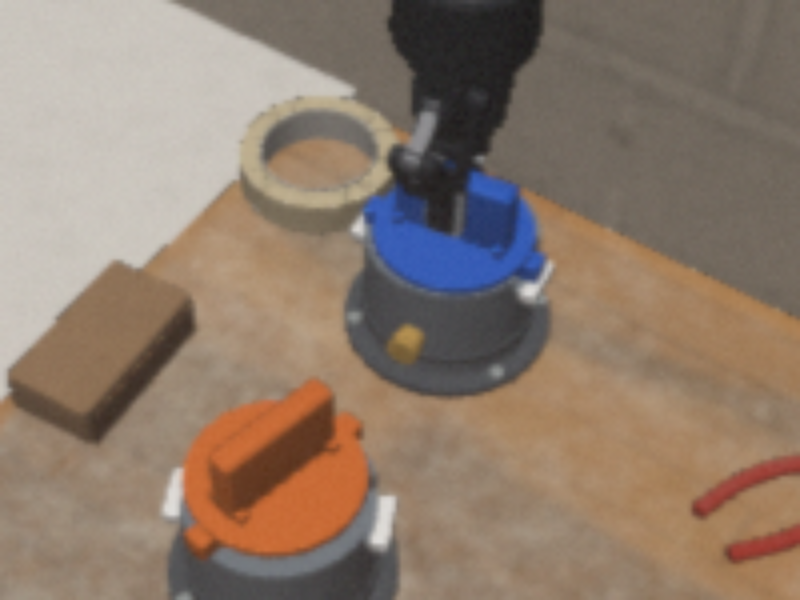

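The lid has gone down 10 mm, with its keys in the notches. I release it and rise.

```bash

python3 -m jog '[[[0,0,0],0],[[0,0,0],0],[[0,0,0],0],[[0,0,0],0]]' 40
python3 -m jog '[[[0,-8,0],0],[[0,-30,0],0],[[0,-60,0],0],[[0,-95,0],0],[[0,-120,0],0],[[40,-130,0],0],[[80,-130,0],0],[[120,-130,0],0],[[160,-130,0],0],[[200,-130,0],0],[[200,-130,0],0],[[200,-130,0],0]]' 
python3 - <<'E'
from h import *
print(tool()[1].round(2));togo([.541,-.1745,.2],99)
for n in("scene","top"):
    c=read_camera(n);cv2.imwrite(f"pics/{n}6.png",cv2.resize(c["img"][100:300,220:460,::-1],None,fx=3,fy=3));print(n)
    for col in ("blue","orange"):
      try:
        cc,gc,*_=lid(c,col);ledges(c,gc)
      except Exception as e: print(e)
E
```

```text
t: 6.15
eef_pos: [0.5414, -0.1751, 0.0882]
tool_rot: [-0.056, 0.056, -0.705, 0.705]
contact_force: [0.6, 0.2, 0.3]
gripper_width: 0.469
t: 7.15
eef_pos: [0.3417, -0.2066, 0.2179]
tool_rot: [0.057, -0.055, 0.707, -0.702]
contact_force: [0.9, 0.1, -0.6]
gripper_width: 0.467
[[-0.99  0.    0.16]
 [-0.16  0.01 -0.99]
 [-0.   -1.   -0.01]]
t 7.15 tcp [ 0.3417 -0.2066  0.2179] jaw deg -80.95 tooly [ 0.002  0.007 -1.   ] q7 -1.04 F [ 0.9  0.1 -0.6] gw 0.467
shift tool mm [-201.8   18.6   -0.3] turn about world z deg -0.05 about tool y rad 0.001
scene
blue n 922 ztop 0.1231 zdisc 0.0804 disc ctr [ 0.5382 -0.1738] r 0.0516 grip ctr [ 0.537  -0.1719] LxW [0.066 0.014] ang 9.5
 ledge n 20 px [373. 181.] mean [ 0.4862 -0.1781  0.0629]
orange n 2 ztop 0.0912 zdisc nan disc ctr [0. 0.] r 0.0 grip ctr [0.4834 0.0212] LxW [0.002 0.   ] ang 125.5
top
blue n 1998 ztop 0.1252 zdisc 0.0815 disc ctr [ 0.5405 -0.1774] r 0.0531 grip ctr [ 0.5391 -0.1736] LxW [0.069 0.016] ang 9.199999999999989
 ledge n 20 px [378. 154.] mean [ 0.5964 -0.1777  0.0631]
 ledge n 16 px [368. 155.] mean [ 0.5936 -0.1579  0.0635]
 ledge n 20 px [388. 211.] mean [ 0.4897 -0.1927  0.0633]
 ledge n 19 px [377. 212.] mean [ 0.4872 -0.1737  0.0631]
orange n 1968 ztop 0.1348 zdisc 0.0915 disc ctr [0.5184 0.0229] r 0.0531 grip ctr [0.516  0.0242] LxW [0.068 0.016] ang 79.3
 ledge n 45 px [256. 171.] mean [0.5645 0.0471 0.0636]
 ledge n 71 px [282. 224.] mean [4.671e-01 4.000e-04 6.350e-02]
 axis 25.6 mid [0.5158 0.0237 0.0635] sep 0.108
  return _methods._mean(a, axis=axis, dtype=dtype,
  ret = ret.dtype.type(ret / rcount)
```

View pics/top6.png

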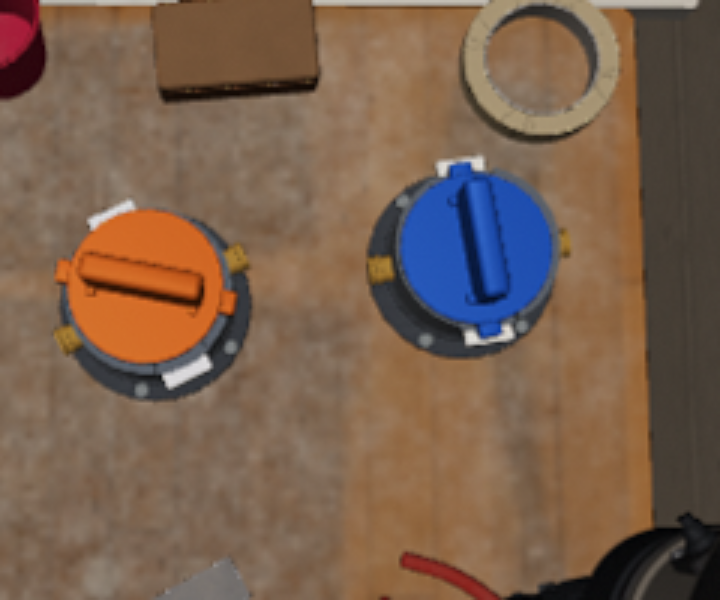

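View pics/scene6.png

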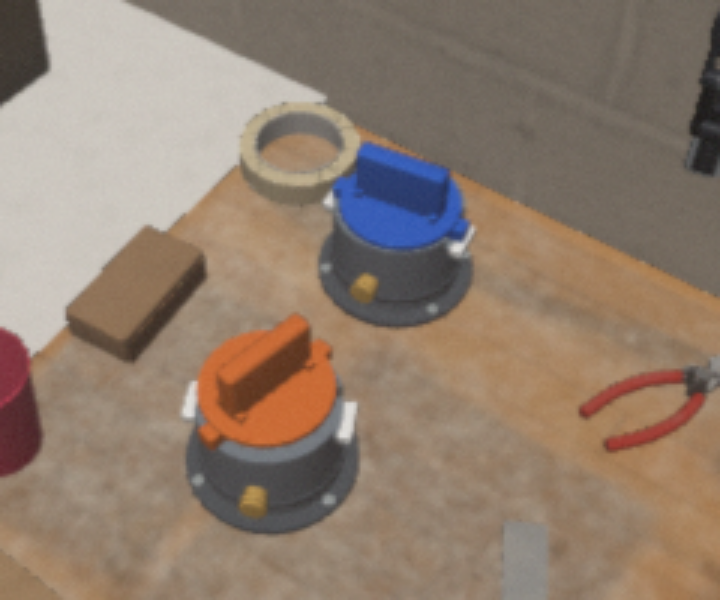

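The keys sit in the notches in the top view, at about (460,170) and (488,328) in the enlarged crop. The disc has dropped 10.1 mm and lies at 9.2° against the housing's 9°. The orange lid is unchanged. I check that the lid is level, then hand in.

```bash
python3 - <<'E'
from h import *
c=read_camera("top");cc,gc,W,S,V=lid(c)
h=cv2.cvtColor(c["img"],cv2.COLOR_RGB2HSV)
d=np.hypot(W[...,0]-gc[0],W[...,1]-gc[1]);m=(d<.043)&(h[...,0]>100)&(h[...,0]<130)&(h[...,1]>150)&(abs(W[...,2]-.0815)<.006)
p=W[m];q=p-p.mean(0);n=np.linalg.svd(q,full_matrices=False)[2][2];print("tilt rad",np.arccos(abs(n[2])).round(4),p.mean(0).round(4))
if np.arccos(abs(n[2]))<.04: print(hand_in())
E
```

```text
blue n 1993 ztop 0.1247 zdisc 0.0816 disc ctr [ 0.539  -0.1703] r 0.0531 grip ctr [ 0.5393 -0.1735] LxW [0.069 0.016] ang 9.5
tilt rad 0.0025 [ 0.5371 -0.1718  0.0817]
the job is handed in; nothing more can be done
None
```

The blue lid is closed, and I handed the job in after about 7.5 s of robot time. I gripped its bar, turned it about 50° clockwise on the rim without lifting it, and lowered it 10 mm into the notches. Then I let go and moved the arm clear.

Last checks from the camera images:

| Check | Measured | Limit |
|---|---|---|
| Drop from where it stood on its keys | about 10 mm (disc top from 91.6 to 81.6 mm) | flush at 10 mm, within 2.5 mm |
| Tilt | 0.0025 rad | 0.05 rad |
| Angle to the housing | under 1° (lid 9.2–9.5°, housing 8.6–10.1°) | 15° |
| Off centre | about 3 mm | 10 mm |
| Orange lid angle | 79.2° before, 79.3° after; centre moved under 0.2 mm | 15°, 8 mm |

- **Scene camera:** it read about 2 mm different from the top camera in position, which is within the calibration.
- **Orange lid, scene view:** my colour filter failed to find it there, so its check rests on the top view.
- **Ledges after seating:** the keys split the white ledges in the last top view. I took the housing angle and centre from the first measurement instead.

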